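Assemble the large and the small candle lantern

ROBOT

A 6-joint arm with a two-finger parallel gripper is mounted at the origin on the work surface. World frame = base frame: x ahead of the robot, y to its left, z up, the work surface at z = 0. Lengths are in m, angles in rad, forces in N, time in s.
With the tool pointing down it reaches from about 0.25 to 0.725 m from the base axis. Payload 9.7 kg.
Tool frame: the origin (TCP) lies on the mounting face of the last link; the fingertips stand 173 mm ahead of it and the grasp point (between the pads) lies 155 mm ahead of it; z points along the fingers, y is the direction in which the jaws open and shut (so a half turn about z gives the same grasp; the last joint's range is limited). The gripper opens to 85 mm and grips with 20 to 120 N. Pads are 22 mm wide; open, the fingers measure 114 mm over their backs; the gripper's body (76 mm by 85 mm) begins 54 mm behind the grasp point. The pads swing forward as they close: fully open they stand 13 mm farther back than shut.
Start: joints at [1.139, 0.087, 0.176, 1.66, 0, 1.571], TCP at [0.23, 0.5, 0.405] pointing down, gripper open.
Joint ranges: [-3.13, 3.13], [-0.85, 1.81], [-1.15, 1.24], [-2.2, 2.28], [-1.44, 1.52], [-3.14, 3.14]. Speed limits (rad/s): [2.22, 2.22, 2.57, 3.14, 3.14, 3.14].

INTERFACE

Orientations are given as a unit quaternion [x, y, z, w].
In Python, from rig import status, get_image, camera_params, order, masks_of gives the robot as it stands. The module is installed in compiled form; this text tells all that it offers.
- The arm moves only by the shell command python3 -m jog 'ROWS' [OPENING]. ROWS is text: rows parted by semicolons, each of 6 numbers parted by spaces: the shift along the world's x, y, z normalised to -1 to 1, where 1 is 15 cm, then the turn, a rotation vector about the world's x, y, z normalised to -1 to 1, where 1 is 120 degrees. A call has 1 to 12 rows; each row shifts and turns the pose as measured when the row begins; what a row does not reach is not made up. A row lasts 1/8 s, in which the tool goes at most 62.5 mm and 10.7 degrees, less where a joint would pass 70% of its speed; a pose out of reach is approached as far as the arm can. A call with a number of a shift or a turn outside -1 to 1 is refused whole. A call with a gripper value outside its range is refused whole. OPENING is the opening in per cent of the stroke, from 0 (shut) to 100 (fully open), set as the call begins (- or left out, the last holds). The fingers move at their own pace and stop on an object; the grip force is fixed at half the most. Time passes only in rows, so rows that do not move let the fingers close. It gives the time, the measured TCP pose, the force and the opening at its end, in the units of the state.
- status.get_obs(): the state, without advancing time (a new reading comes with each control period).
- get_image(name): name is "side" or "top"; returns the picture (480x640x3 uint8, red, green, blue); there is no depth.
- camera_params(name): a dict with "intrinsics" (3x3 intrinsics, pixels), "D" ([k1, k2, p1, p2, k3] as OpenCV has them; the pictures are not rectified), "pose" (4x4, takes a point from camera to world coordinates). Camera axes: x right, y down, z forward; pixel columns grow to the right and rows downward; lengths in m; the calibration is good to about 2 mm. A picture is of the moment at which its call begins. camera_params takes no time and is no camera call.
- order.sign_off(): hands the job in, once; it reports no verdict.
Trained networks look in the newest picture that a camera, given by its name, has taken for a name from the list of things; names that differ only in an ending like _2 or _b are one class to them, and where a whole thing is asked for, a point or a joint stands for the part that bears it (a point fixed in the world has none). Each returns a list of dicts, best first, with "confidence" (0 to 1); they miss things now and then, are a little off and sometimes report something else, mostly with a low value. They report only what shows in the picture. A call takes as long as a camera call. They do not tell look-alikes from the thing itself.
- masks_of(camera, name): "pixels" (480x640 bool, what is visible of it) and "box" ([left, top, right, bottom] in pixels, round what is visible of it).
The state is a dict: "time": time; "joint_pos": joint angles; "joint_velocities": joint speeds; "joint_efforts": joint torques, N m; "ee_pos": TCP position; "eef_rot": TCP orientation; "ft_force": force on the tool from outside, world axes, zero at the start; "ft_torque": the same for the moment, N m; "width": finger opening in m.
Only numpy, scipy, OpenCV 4.12 (cv2) and the standard library are available. Lean on these libraries where they do the work, as an engineer would, in place of code of your own. Each camera call takes 0.05 s, during which the arm holds its last target. There are 200 camera calls.

TASK

Pick the parts of the two brass candle lanterns out from the other things on the bench and put both lanterns together: stand each pierced tube upright in the tray of the foot of its own size, large with large and small with small, and close it with the domed cap of its own size, the cap's collar inside the tube and its flange down on the rim. Leave the bell, the dapping punch and the glass drop where they are, and leave both lanterns standing on the bench, upright and let go.

Things in the scene. Friction and masses are not known exactly. Their poses are not given: they have to be found in the camera images.
- large_foot: Foot of the large lantern: loose cast brass dish, 0.8 kg, 100 mm across. On top a round tray: flat floor 16 mm above the underside, inside a thin flared lip up to 28 mm; 67 mm across inside at the floor, 80 mm at the lip. A candle socket 18 mm across stands in its middle, up to 30 mm. Round; origin: centre of its underside, z up.
- small_foot: Foot of the small lantern: the same pattern, 0.55 kg, 82 mm across at the base; tray floor 16 mm and lip 28 mm above the underside; the tray is 51 mm across at the floor and 64 mm at the lip; the same 18 mm socket in its middle, up to 30 mm. Round; origin: centre of its underside, z up.
- large_sleeve: Body of the large lantern: a pierced brass tube standing on end, open at both ends, 56 mm outside diameter, 90 mm tall, wall 3 mm, about 0.3 kg. Same at both ends. Round; origin: centre of its underside, z up.
- small_sleeve: Body of the small lantern: a pierced brass tube standing on end, open at both ends, 40 mm outside diameter, 66 mm tall, wall 3 mm, about 0.17 kg. Same at both ends. Round; origin: centre of its underside, z up.
- large_cap: Cap of the large lantern: pierced brass dome, 0.25 kg, upright on the bench. From below: collar 42 mm across, 9 mm deep, tapered at the bottom, goes inside the tube; flange 66 mm across, lower face at 9 mm, sits on the rim; dome up to 37 mm; finial to grip it by: neck, then stem 15 mm across from 43 to 63 mm, pointed to 73 mm. Round; origin: centre of its underside, z up.
- small_cap: Cap of the small lantern: the same pattern, about 0.12 kg. Collar 26 mm across and 9 mm deep; flange 48 mm across, its lower face 9 mm above the underside; dome up to 27 mm; finial stem 13 mm across from 32 to 51 mm, pointed above to 59 mm. Round; origin: centre of its underside, z up.
- bell: Bystander: a small brass hand bell with a dark wooden handle, 46 mm across, 69 mm tall, standing on its mouth. Not a lantern part. Round; origin: centre of its underside, z up.
- punch: Bystander: a steel dapping punch lying flat on the bench, octagonal shank 14 mm thick, 122 mm long in all, ball end towards its +x axis. Origin: on the bench, at the middle of its length.
- glass_drop: Bystander: a faceted ruby glass drop, 30 mm across, 38 mm tall, standing on its flat end, point up. Round; origin: centre of its underside, z up.
Mind the look-alikes: they are no part of the job. Leave any purple look-alike of the large_foot alone.

How it is judged:
At the end, for the whole second after the job is handed in: Both lanterns: foot on the bench, tube of its size within 9 mm of its centre and 4 mm of full depth, cap of its size within 8 mm of the tube's centre and 4 mm of sitting on its rim; all six parts upright within 0.08 rad, at rest, let go (horizontal distance between large_sleeve and large_foot below 0.009 m and z of large_sleeve in the frame of large_foot between 0.012 and 0.02 m and horizontal distance between large_cap and large_sleeve below 0.008 m and z of large_cap in the frame of large_sleeve between 0.077 and 0.085 m and angle between each of large_foot, large_sleeve, large_cap, small_foot, small_sleeve, small_cap's own z axis and vertical below 0.08 rad and linear speed of each of large_foot, large_sleeve, large_cap, small_foot, small_sleeve, small_cap below 0.02 m/s and angular speed of each of large_foot, large_sleeve, large_cap, small_foot, small_sleeve, small_cap below 0.2 rad/s and height (world z) of each of large_foot, small_foot below 0.005 m and horizontal distance between small_sleeve and small_foot below 0.009 m and z of small_sleeve in the frame of small_foot between 0.012 and 0.02 m and horizontal distance between small_cap and small_sleeve below 0.008 m and z of small_cap in the frame of small_sleeve between 0.053 and 0.061 m); the robot touches nothing.
It fails at once if the brass bell is pushed more than 15 mm from where it was, or tipped (distance of bell from where it was at the start of the episode above 0.015 m or angle between bell's own z axis and vertical above 0.35 rad).
It fails at once if the dapping punch is pushed more than 15 mm from where it was (distance of punch from where it was at the start of the episode above 0.015 m).
It fails at once if the glass drop is pushed more than 15 mm from where it was, or tipped (distance of glass_drop from where it was at the start of the episode above 0.015 m or angle between glass_drop's own z axis and vertical above 0.35 rad).
It also fails if it takes over 93 s, if anything falls off the work surface, if the arm or the gripper's body presses on something with over 40 N, if the wrist force passes 120 N, or if a joint passes its speed limit or range.

## Working session

There is one attempt and no reset: what is moved stays moved. The work goes in short steps, Python scripts to look and compute and a shell command to move; the robot and the scene stay as the last step left them, time stands still between calls to the robot, and variables do not carry over. Pictures are saved under pics/ and viewed, on a budget of 14 in all, crops included, one or two more only if the job needs it, and the job is handed in when it is done.

```bash
mkdir -p pics; cat > h.py <<'E'
import numpy as np, cv2
from rig import status,get_image,camera_params,order,masks_of
def ray(cam,px):
    p=camera_params(cam);K=np.array(p["intrinsics"],float);D=np.array(p["D"],float);T=np.array(p["pose"],float)
    u=cv2.undistortPoints(np.array(px,float).reshape(-1,1,2),K,D).reshape(-1,2)
    d=np.c_[u,np.ones(len(u))]@T[:3,:3].T
    return T[:3,3],d
def atz(cam,px,z):
    o,d=ray(cam,px);return o+d*((z-o[2])/d[:,2])[:,None]
def proj(cam,P):
    p=camera_params(cam);T=np.linalg.inv(np.array(p["pose"],float))
    return cv2.projectPoints(np.array(P,float).reshape(-1,1,3),cv2.Rodrigues(T[:3,:3])[0],T[:3,3],np.array(p["intrinsics"],float),np.array(p["D"],float))[0].reshape(-1,2)
def shot(cam,f):
    im=get_image(cam);cv2.imwrite("pics/"+f,im[:,:,::-1]);return im
E
python3 - <<'E'
from h import *
shot("top","t0.png");shot("side","s0.png")
for c in("top","side"):
    p=camera_params(c);print(c,np.round(p["pose"],3).tolist(),np.round(p["intrinsics"],0).tolist())
    for n in "large_foot small_foot large_sleeve small_sleeve large_cap small_cap bell punch glass_drop".split():
        for m in masks_of(c,n):
            print(c,n,round(m["confidence"],2),m["box"],int(m["pixels"].sum()))
print(status.get_obs())
E
```

```text
top [[0.006, -0.981, 0.194, 0.305], [-1.0, -0.007, -0.004, 0.07], [0.006, -0.194, -0.981, 1.331], [0.0, 0.0, 0.0, 1.0]] [[584.0, 0.0, 321.0], [0.0, 584.0, 243.0], [0.0, 0.0, 1.0]]
top large_foot 0.97 [108.0, 192.1, 148.5, 234.9] 1344
top large_foot 0.91 [233.7, 200.1, 276.5, 242.8] 1364
top large_foot 0.77 [238.4, 139.2, 277.7, 182.5] 1356
top large_foot 0.7 [290.7, 145.7, 332.8, 187.3] 1372
top large_foot 0.68 [160.9, 307.4, 203.4, 351.1] 1498
top small_foot 0.89 [156.5, 240.5, 190.4, 278.1] 983
top large_sleeve 0.72 [217.5, 303.8, 247.7, 329.7] 314
top small_sleeve 0.5 [291.6, 273.2, 315.7, 296.5] 227
top small_sleeve 0.42 [338.9, 197.1, 355.5, 218.3] 283
top large_cap 0.81 [416.1, 200.3, 446.4, 228.2] 583
top small_cap 0.69 [389.4, 282.6, 410.0, 302.8] 349
top bell 0.51 [338.5, 200.3, 356.2, 219.9] 309
top punch 0.88 [465.7, 291.9, 475.3, 346.0] 278
side [[0.974, -0.113, 0.197, 0.395], [-0.227, -0.492, 0.84, -0.754], [0.002, -0.863, -0.505, 0.534], [0.0, 0.0, 0.0, 1.0]] [[457.0, 0.0, 311.0], [0.0, 457.0, 242.0], [0.0, 0.0, 1.0]]
side large_foot 0.93 [289.0, 206.7, 330.6, 230.7] 84
[... 726 characters left out ...]
280.8, 205.2] 502
{'time': 1.0, 'joint_pos': array([ 1.13901253e+00,  8.68905472e-02,  1.75912217e-01,  1.65979298e+00,
       -8.24330457e-06,  1.57085572e+00]), 'joint_velocities': array([-0.00205657,  0.0005173 , -0.00239146,  0.00129825,  0.002153  ,
       -0.00073666]), 'joint_efforts': array([-1.72557586e-03, -5.20113301e+01,  4.64861012e+01,  1.74590623e-03,
       -1.08231025e-04, -1.22668450e-05]), 'ee_pos': array([0.23017094, 0.49952047, 0.40469564]), 'eef_rot': array([2.14247714e-01, 9.76779359e-01, 1.13354315e-05, 6.70519860e-06]), 'ft_force': array([ 0.68216938,  0.09922326, -0.71378255]), 'ft_torque': array([ 0.01421294, -0.02292494,  0.01991618]), 'width': 0.0856707680240774}
```

View pics/t0.png

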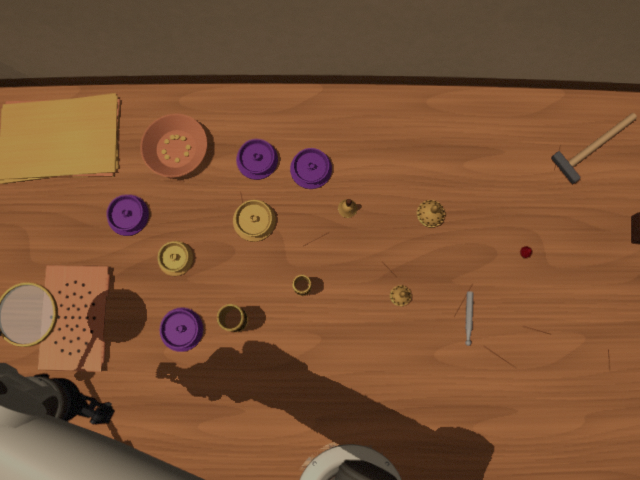

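View pics/s0.png

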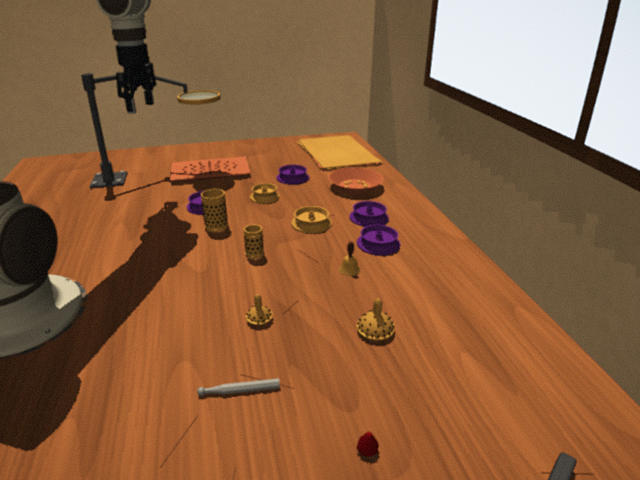

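Candidates: brass feet are at top px (255,220) large and (174,258) small. The purple look-alikes at (257,160), (311,168), (127,215) and (181,330) are to be left alone. Sleeves are at (231,318) and (302,285), caps at (431,213) and (400,295), and the bell, which could pass for a cap, at (347,208). Next I fit the positions with known silhouettes and check them in one overlay crop.

```bash
cat >> h.py <<'E'
from scipy.optimize import least_squares
PROF={"large_foot":[(.050,0),(.050,.006),(.0415,.028)],"small_foot":[(.041,0),(.041,.006),(.0335,.028)],
"large_sleeve":[(.028,0),(.028,.09)],"small_sleeve":[(.020,0),(.020,.066)],
"large_cap":[(.021,0),(.033,.009),(.033,.011),(.0075,.043),(.0075,.063),(0,.073)],
"small_cap":[(.013,0),(.024,.009),(.024,.011),(.0065,.032),(.0065,.051),(0,.059)],
"bell":[(.023,0),(.006,.069)]}
def model(n,x,y,z=0):
    a=np.linspace(0,2*np.pi,60)
    return np.concatenate([np.c_[x+r*np.cos(a),y+r*np.sin(a),z+h+0*a] for r,h in PROF[n]])
def mbox(cam,n,x,y,z=0):
    q=proj(cam,model(n,x,y,z));return np.r_[q.min(0),q.max(0)]
def fit(n,boxes,x0,z=0):
    f=lambda p:np.concatenate([mbox(c,n,p[0],p[1],z)-np.array(b) for c,b in boxes])
    r=least_squares(f,x0,loss="soft_l1");return r.x,r.fun
E
cat > m.py <<'E'
from h import *
W={"large_foot":(255,220),"small_foot":(174,258),"large_sleeve":(231,318),"small_sleeve":(302,285),"large_cap":(431,213),"small_cap":(400,295),"bell":(347,208)}
t=get_image("top");s=get_image("side")
ov={"top":t[:,:,::-1].copy(),"side":s[:,:,::-1].copy()}
for n,w in W.items():
    p0=atz("top",[w],.03)[0][:2]
    res=[]
    for c in("top","side"):
        e=mbox(c,n,*p0);B=[m["box"] for m in masks_of(c,n)]
        B=[b for b in B if np.abs((np.array(b[:2])+b[2:]-e[:2]-e[2:])/2).max()<14]
        if B: res.append((c,B[0]))
    for g in [[r] for r in res]+[res]:
        x,f=fit(n,g,p0);print(n,[a for a,_ in g],np.round(x,4),np.round(f,1))
    for c in ov:
        h=cv2.convexHull(proj(c,model(n,*x)).astype(np.float32))
        cv2.polylines(ov[c],[np.int32(h*16)],True,(255,255,0),1,cv2.LINE_AA,4)
a=cv2.resize(ov["top"][180:350,140:460],(800,425));b=cv2.resize(ov["side"][170:350,180:420],(800,600))
cv2.imwrite("pics/ov_t.png",a);cv2.imwrite("pics/ov_s.png",b)
E
python3 m.py
```

```text
large_foot ['top'] [0.6203 0.2226] [ 0.2 -0.3 -0.2  0.3]
large_foot ['side'] [0.6271 0.2192] [ 1.2 -2.2 -1.2  1.9]
large_foot ['top', 'side'] [0.6229 0.2222] [ 0.4 -1.4 -0.  -0.7 -0.7 -2.5 -3.2  1.5]
small_foot ['top'] [0.5305 0.4051] [-0.8  1.3  0.8 -1.3]
small_foot ['side'] [0.5388 0.3973] [ 0.9 -0.1 -0.9  0.2]
small_foot ['top', 'side'] [0.5343 0.4039] [-0.2 -0.3  1.4 -2.9 -1.  -0.9 -2.9 -0.7]
large_sleeve ['top'] [0.3886 0.2576] [ 1.7  0.8 -2.4 -0.8]
large_sleeve ['side'] [0.3955 0.2576] [ 1.6 -0.8 -1.9  0.8]
large_sleeve ['top', 'side'] [0.391  0.2579] [ 1.7 -0.3 -2.5 -1.9 -0.4 -0.7 -3.8  0.9]
small_sleeve ['top'] [0.4688 0.104 ] [ 1.1  0.1 -1.3 -0.1]
small_sleeve ['side'] [0.4668 0.1128] [ 0.7 -0.4 -0.8  0.4]
small_sleeve ['top', 'side'] [0.4678 0.1064] [ 0.   0.5 -2.3  0.3  1.5  0.9  0.1  1.9]
large_cap ['top'] [ 0.6421 -0.1948] [ 0.3 -0.  -0.3  0. ]
large_cap ['side'] [ 0.641  -0.1894] [ 0.  -3.   0.   1.6]
large_cap ['top', 'side'] [ 0.6404 -0.1938] [-0.1  0.7 -0.7  0.8  0.4 -1.3  0.6  3.4]
small_cap ['top'] [ 0.4492 -0.1193] [-1.5 -1.1  1.6  1.1]
small_cap ['side'] [ 0.4526 -0.1178] [ 0.7  0.7 -0.7 -0.5]
small_cap ['top', 'side'] [ 0.4516 -0.1182] [-2.  -2.1  1.1  0.   0.2  0.9 -1.3 -0.3]
bell ['top'] [0.6472 0.0018] [-0.5  1.6  0.5 -1.9]
bell ['side'] [6.59e-01 5.00e-04] [-3.2 -3.7  3.2  1.3]
bell ['top', 'side'] [0.6517 0.0012] [-0.2 -0.3  0.7 -3.8 -6.6 -3.5 -0.2  1.6]
```

View pics/ov_t.png

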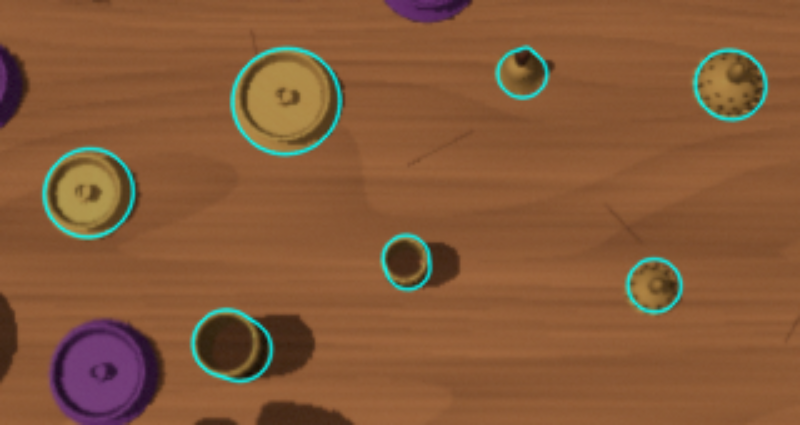

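View pics/ov_s.png

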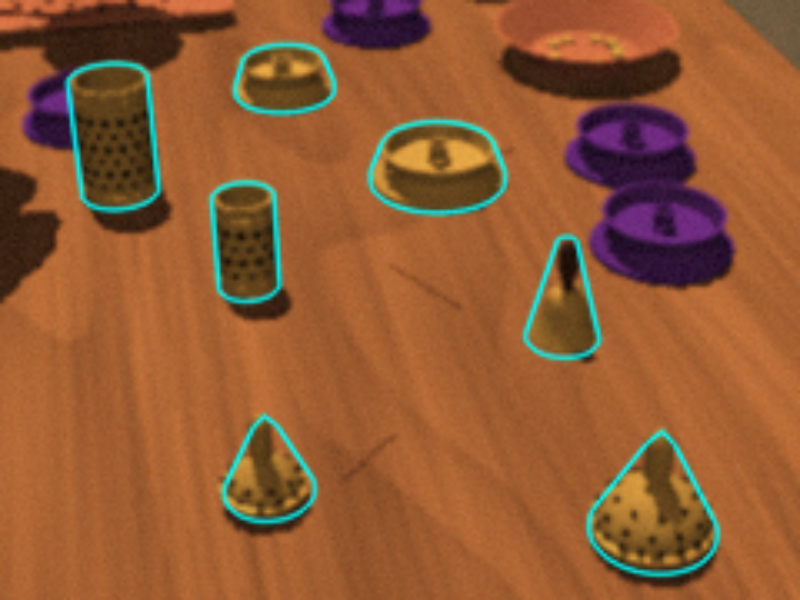

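Choice confirmed: the outlines sit on the brass parts, and the bell, with its dark handle, and the purple feet are excluded. Moving above the large sleeve.

```bash
python3 -m jog '.215 -.323 -.073 0 0 0;.215 -.323 -.073 0 0 0;.215 -.323 -.073 0 0 0;.215 -.323 -.073 0 0 0;.215 -.323 -.073 0 0 0;0 0 0 0 0 0' 100
```

```text
time: 2.55
ee_pos: [0.3943, 0.25, 0.3477]
eef_rot: [0.213, 0.977, 0.001, 0.001]
ft_force: [0.1, 0.3, 0.4]
width: 0.0854
```

```bash
python3 -m jog '-.022 .053 -.1 0 0 0;0 0 -.35 0 0 0;0 0 -.35 0 0 0;0 0 -.05 0 0 0;0 0 0 0 0 0'; python3 -m jog '0 0 0 0 0 0;0 0 0 0 0 0;0 0 0 0 0 0;0 0 0 0 0 0;0 0 0 0 0 0;0 0 0 0 0 0' 0; python3 -c "
from h import *;print(status.get_obs()['joint_pos'].round(2))"
```

```text
time: 3.18
ee_pos: [0.3878, 0.2633, 0.2169]
eef_rot: [0.21, 0.978, 0.002, 0.001]
ft_force: [-0.0, -0.1, 1.7]
width: 0.0856
time: 3.92
ee_pos: [0.3886, 0.2646, 0.2215]
eef_rot: [0.21, 0.978, 0.004, 0.003]
ft_force: [0.1, -0.2, -3.0]
width: 0.0548
[ 0.6  -0.1  -0.37  1.3   0.    1.02]
```

```bash
python3 -m jog '0 0 0 0 0 0;0 0 0 0 0 0;.03 -.014 0 0 0 0' 100;python3 -m jog '0 0 0 0 0 .085;0 0 0 0 0 .085;0 0 0 0 0 .085;0 0 0 0 0 .085;0 0 0 0 0 .085;0 0 0 0 0 .085;0 0 0 0 0 .085;0 0 0 0 0 .085;0 0 0 0 0 .085'; python3 -m jog '0 0 0 0 0 0;0 0 0 0 0 0;0 0 0 0 0 0;0 0 0 0 0 0;0 0 0 0 0 0;0 0 0 0 0 0' 0
```

```text
time: 4.3
ee_pos: [0.3934, 0.2626, 0.2221]
eef_rot: [0.21, 0.978, 0.005, 0.003]
ft_force: [-0.5, -0.3, 0.1]
width: 0.0854
time: 5.42
ee_pos: [0.3964, 0.2617, 0.2233]
eef_rot: [-0.577, 0.817, 0.006, 0.0]
ft_force: [0.1, -0.0, 0.2]
width: 0.0856
time: 6.18
ee_pos: [0.3969, 0.2616, 0.2239]
eef_rot: [-0.572, 0.82, 0.007, 0.001]
ft_force: [-0.4, -0.5, 1.2]
width: 0.0557
```

```bash
cat > go.py <<'E'
# usage: go.py x y z [yaw_deg of jaw axis]; prints shift/turn needed so the GRASP POINT gets to x,y,z
import sys;from h import *;from scipy.spatial.transform import Rotation as R
o=status.get_obs();r=R.from_quat(o["eef_rot"]);M=r.as_matrix();g=o["ee_pos"]+.155*M[:,2]
yaw=np.degrees(np.arctan2(M[1,1],M[0,1]));t=[float(a) for a in sys.argv[1:]]
Y=np.radians(t[3] if len(t)>3 else yaw);y=np.array([np.cos(Y),np.sin(Y),0]);z=np.array([0,0,-1.]);T=np.c_[np.cross(y,z),y,z]
rv=(R.from_matrix(T)*r.inv()).as_rotvec()
d=np.array(t[:3])-[0,0,-.155]-o["ee_pos"]
print("grasp",g.round(4),"yaw",yaw.round(1),"| shift",(d/.15).round(3),"len_mm",(1e3*np.linalg.norm(d)).round(1),"turn",(rv/2.0944).round(3),"t",round(o["time"],2),"w",o["width"].round(4),"j",o["joint_pos"].round(2))
E
python3 -m jog '0 0 .2 -.006 -.003 0;0 0 .2 0 0 0;0 0 0 0 0 0'; python3 go.py .623 .222 .125
```

```text
time: 6.55
ee_pos: [0.3964, 0.2613, 0.2833]
eef_rot: [-0.572, 0.82, -0.001, -0.002]
ft_force: [-0.1, 1.0, -2.4]
width: 0.0555Traceback (most recent call last):
  File "go.py", line 8, in <module>
    print("grasp",g.round(4),"yaw",yaw.round(1),"| shift",(d/.15).round(3),"len_mm",(1e3*np.linalg.norm(d)).round(1),"turn",(rv/2.0944).round(3),"t",round(o["time"],2),"w",o["width"].round(4),"j",o["joint_pos"].round(2))
                                                                                                                                                                            ^^^^^^^^^^^^^^^^
AttributeError: 'float' object has no attribute 'round'
```

```bash
sed -i 's/o\["width"\].round(4)/round(o["width"],4)/' go.py
python3 -m jog '.37 -.065 0 0 0 0;.37 -.065 0 0 0 0;.37 -.065 0 0 0 0;.37 -.065 0 0 0 0;0 0 0 0 0 0'; python3 go.py .623 .222 .125
cat > look.py <<'E'
import sys;from h import *
from scipy.spatial.transform import Rotation as R
sl,ft,zg,tag=sys.argv[1],sys.argv[2],float(sys.argv[3]),sys.argv[4] # held part, target, height of grasp above its underside
o=status.get_obs();g=o["ee_pos"]+.155*R.from_quat(o["eef_rot"]).as_matrix()[:,2]
ims=[]
for c,S in(("top",95),("side",95)):
    im=get_image(c)[:,:,::-1].copy();e=mbox(c,sl,g[0],g[1],g[2]-zg)
    for m in masks_of(c,sl):
        b=np.array(m["box"])
        if np.abs((b-e)).max()<14: print(c,sl,round(m["confidence"],2),"box-model",(b-e).round(1));print("  fit",fit(sl,[(c,b)],g[:2],g[2]-zg)[0].round(4),"grasp",g.round(4))
    h=cv2.convexHull(proj(c,model(sl,g[0],g[1],g[2]-zg)).astype(np.float32));big=cv2.resize(im,None,fx=4,fy=4,interpolation=cv2.INTER_CUBIC)
    cv2.polylines(big,[np.int32(h*4+1.5)],True,(255,255,0),1)
    k=proj(c,[[g[0],g[1],.07]])[0]*4;x,y=int(max(k[0]-200,0)),int(max(k[1]-250,0));ims.append(big[y:y+500,x:x+400])
cv2.imwrite("pics/%s.png"%tag,np.hstack(ims))
E
python3 look.py large_sleeve large_foot .068 l1
```

```text
time: 7.18
ee_pos: [0.624, 0.2202, 0.2722]
eef_rot: [-0.573, 0.82, 0.001, -0.007]
ft_force: [-0.7, 0.2, -3.7]
width: 0.0558
grasp [0.6221 0.2192 0.1172] yaw 159.9 | shift [-0.006  0.012  0.052] len_mm 8.1 turn [ 0.003 -0.006 -0.   ] t 7.17 w 0.0558 j [ 0.34  0.35  0.23  1.47 -0.   -0.88]
side large_sleeve 0.98 box-model [-2.3 -1.7  2.   0.7]
  fit [0.6218 0.2194] grasp [0.6221 0.2192 0.1172]
```

View pics/l1.png

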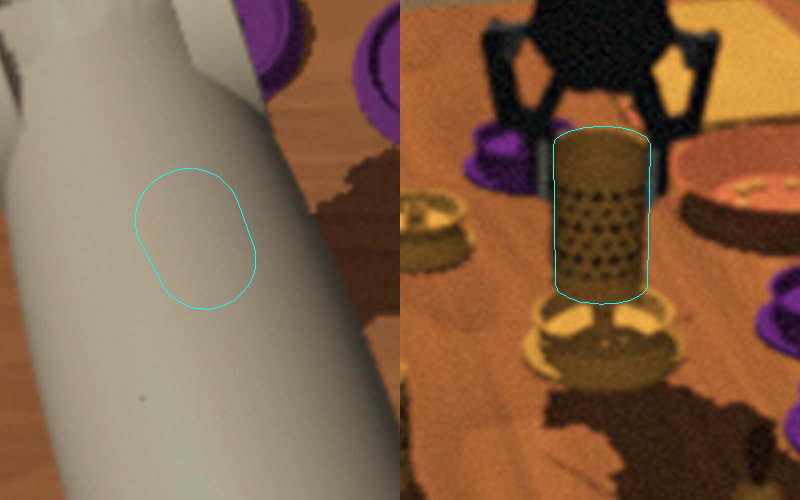

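Side view: the sleeve matches the model at the grasp point (column ~602) and is centred over the brass foot tray (~604). Lowering.

```bash
python3 -m jog '-.005 .012 -.05 .003 -.006 0;0 0 -.06 0 0 0;0 0 0 0 0 0'; python3 go.py .6235 .221 .085
```

```text
time: 7.75
ee_pos: [0.6172, 0.2247, 0.2603]
eef_rot: [-0.575, 0.818, -0.001, 0.003]
ft_force: [-0.3, 0.6, -3.3]
width: 0.0556
grasp [0.6182 0.2251 0.1053] yaw 160.2 | shift [ 0.042 -0.024 -0.135] len_mm 21.5 turn [-0.001  0.003 -0.   ] t 7.75 w 0.0556 j [ 0.35  0.33  0.18  1.42  0.   -0.88]
```

```bash
python3 -m jog '.042 -.024 -.02 0 .002 0;0 0 0 0 0 0;0 0 0 0 0 0'; python3 go.py .6235 .221 .085
```

```text
time: 8.12
ee_pos: [0.6239, 0.2208, 0.2577]
eef_rot: [-0.575, 0.818, 0.0, 0.002]
ft_force: [-0.8, 0.4, -2.1]
width: 0.0555
grasp [0.6244 0.2213 0.1027] yaw 160.2 | shift [-0.003  0.001 -0.118] len_mm 17.7 turn [-0.001  0.001 -0.   ] t 8.12 w 0.0555 j [ 0.34  0.35  0.2   1.42  0.   -0.88]
```

```bash
python3 -m jog '0 0 -.04 0 0 0;0 0 -.04 0 0 0;0 0 -.03 0 0 0;0 0 -.01 0 0 0;0 0 0 0 0 0'; python3 go.py .6235 .221 .085
```

```text
time: 8.75
ee_pos: [0.6239, 0.2208, 0.2398]
eef_rot: [-0.575, 0.818, 0.0, 0.003]
ft_force: [0.2, -0.1, -3.7]
width: 0.055
grasp [0.6245 0.2214 0.0848] yaw 160.2 | shift [-0.003  0.001  0.001] len_mm 0.5 turn [-0.002  0.002 -0.   ] t 8.75 w 0.055 j [ 0.34  0.35  0.17  1.38  0.   -0.88]
```

```bash
python3 -m jog '0 0 -.015 0 0 0;0 0 -.01 0 0 0;0 0 0 0 0 0'; python3 go.py .6235 .221 .085; python3 look.py large_sleeve large_foot .068 l2
```

```text
time: 9.12
ee_pos: [0.6235, 0.2209, 0.2398]
eef_rot: [-0.575, 0.818, -0.0, 0.004]
ft_force: [0.2, 0.5, -2.7]
width: 0.0554
grasp [0.6246 0.2216 0.0848] yaw 160.2 | shift [-0.     0.001  0.001] len_mm 0.2 turn [-0.002  0.003 -0.   ] t 9.12 w 0.0554 j [ 0.34  0.35  0.16  1.38  0.   -0.88]
side large_sleeve 0.56 box-model [ 0.5  1.3  1.2 -2.2]
  fit [0.6277 0.226 ] grasp [0.6246 0.2216 0.0848]
```

View pics/l2.png

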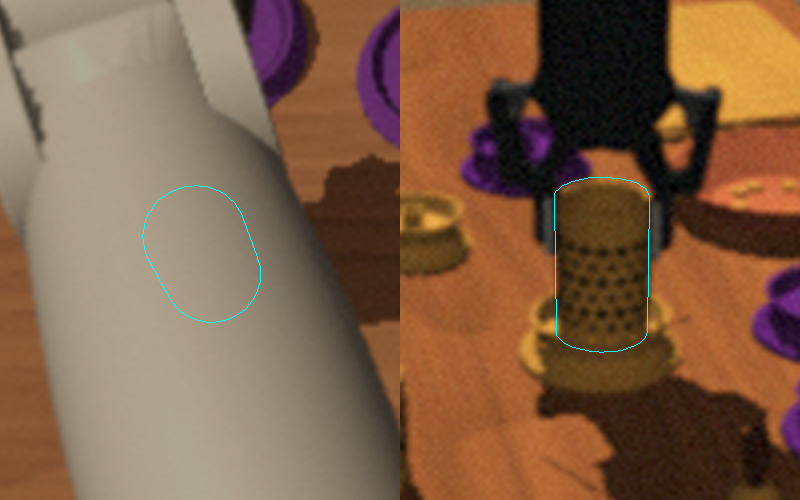

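```bash
python3 -m jog '0 0 -.03 0 0 0;0 0 0 0 0 0'; python3 -m jog '0 0 0 0 0 0;0 0 0 0 0 0;0 0 0 0 0 0' 100;  python3 go.py .6235 .221 .085
```

```text
time: 9.57
ee_pos: [0.6234, 0.2211, 0.2402]
eef_rot: [-0.575, 0.818, -0.0, 0.006]
ft_force: [1.4, 0.6, -2.9]
width: 0.0554
time: 9.95
ee_pos: [0.6236, 0.2211, 0.2393]
eef_rot: [-0.575, 0.818, -0.0, 0.006]
ft_force: [0.3, -0.2, 0.8]
width: 0.0854
grasp [0.6252 0.2221 0.0843] yaw 160.2 | shift [-0.001 -0.001  0.005] len_mm 0.7 turn [-0.003  0.005 -0.   ] t 9.95 w 0.0854 j [ 0.34  0.35  0.16  1.37  0.   -0.88]
```

```bash
python3 -m jog '0 0 .3 0 0 0;0 0 .3 0 0 0;-.26 -.18 0 0 0 0;-.26 -.18 0 0 0 0;-.26 -.18 0 0 0 0;-.26 -.18 0 0 0 0;0 0 0 0 0 0;0 0 0 0 0 0';  python3 go.py .467 .111 .048
cat > where.py <<'E'
import sys;from h import *   # where.py name x y z tag : fit a free part in both views, save crops with the model outline
n=sys.argv[1];x,y,z=map(float,sys.argv[2:5]);tag=sys.argv[5];ims=[];G=[]
for c in("top","side"):
    im=get_image(c)[:,:,::-1].copy();e=mbox(c,n,x,y,z)
    for m in masks_of(c,n):
        b=np.array(m["box"])
        if np.abs((b[:2]+b[2:]-e[:2]-e[2:])/2).max()<14:
            G.append((c,b));p,f=fit(n,[(c,b)],(x,y),z);print(c,n,round(m["confidence"],2),p.round(4),f.round(1));break
    h=cv2.convexHull(proj(c,model(n,x,y,z)).astype(np.float32));big=cv2.resize(im,None,fx=4,fy=4,interpolation=cv2.INTER_CUBIC)
    cv2.polylines(big,[np.int32(h*4+1.5)],True,(255,255,0),1)
    k=proj(c,[[x,y,.05]])[0]*4;u,v=int(max(k[0]-200,0)),int(max(k[1]-250,0));ims.append(big[v:v+500,u:u+400])
cv2.imwrite("pics/%s.png"%tag,np.hstack(ims))
E
python3 where.py large_sleeve .625 .222 .016 l3
```

```text
time: 10.95
ee_pos: [0.4643, 0.1108, 0.3292]
eef_rot: [-0.575, 0.818, -0.001, 0.006]
ft_force: [0.6, 0.2, 0.3]
width: 0.0852
grasp [0.4659 0.1117 0.1743] yaw 160.2 | shift [ 0.018  0.001 -0.842] len_mm 126.3 turn [-0.003  0.005 -0.   ] t 10.95 w 0.0852 j [ 0.23 -0.11 -0.16  1.5   0.   -0.99]
top large_sleeve 0.65 [0.632  0.2276] [-1.5 -3.4  1.9  8.7]
side large_sleeve 0.85 [0.6285 0.2275] [ 1.8 -1.7 -1.9  1.3]
```

View pics/l3.png

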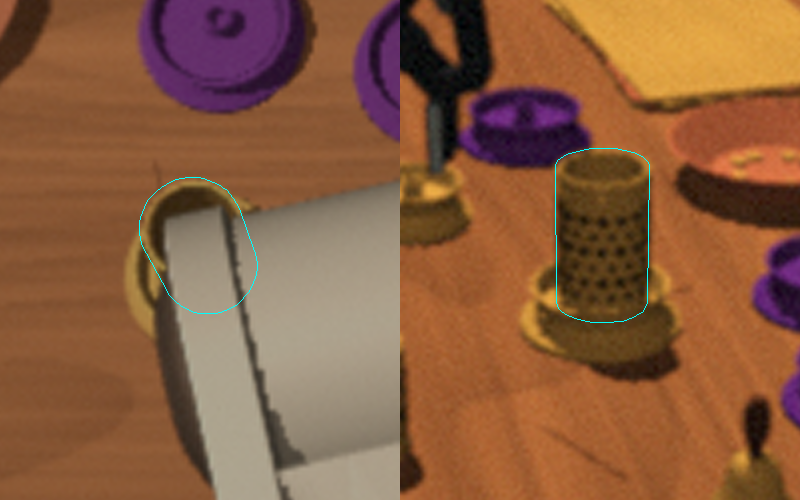

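Large tube stands upright in the tray and on its outline (columns 555–650). Next, the small tube.

```bash
python3 -m jog '.02 0 -.28 -.003 .004 0;0 0 -.28 0 0 0;0 0 -.26 0 0 0;0 0 0 0 0 0';python3 go.py .467 .111 .048; python3 -m jog '0 0 0 0 0 0;0 0 0 0 0 0;0 0 0 0 0 0;0 0 0 0 0 0;0 0 0 0 0 0;0 0 0 0 0 0' 0;python3 go.py .467 .111 .048 70;python3 -m jog '0 0 0 0 0 0;0 0 0 0 0 0;0 0 0 0 0 0' 100;python3 go.py .467 .111 .048 70
```

```text
time: 11.65
ee_pos: [0.4695, 0.1127, 0.2022]
eef_rot: [-0.576, 0.817, -0.0, -0.0]
ft_force: [0.0, -0.6, -0.2]
width: 0.0856
grasp [0.4695 0.1125 0.0472] yaw 160.3 | shift [-0.017 -0.011  0.005] len_mm 3.1 turn [ 0.001 -0.     0.   ] t 11.65 w 0.0856 j [ 0.24 -0.05 -0.36  1.27 -0.   -0.99]
time: 12.4
ee_pos: [0.4714, 0.1133, 0.2073]
eef_rot: [-0.576, 0.817, -0.002, 0.002]
ft_force: [0.5, 0.5, -2.4]
width: 0.0389
grasp [0.4723 0.1134 0.0523] yaw 160.4 | shift [-0.029 -0.016 -0.028] len_mm 6.6 turn [ 0.002  0.002 -0.753] t 12.4 w 0.0389 j [ 0.24 -0.06 -0.35  1.27 -0.   -0.99]
time: 12.78
ee_pos: [0.4716, 0.1133, 0.2076]
eef_rot: [-0.576, 0.817, -0.002, 0.003]
ft_force: [-0.1, -0.2, -0.5]
width: 0.0854
grasp [0.4726 0.1134 0.0526] yaw 160.4 | shift [-0.031 -0.016 -0.031] len_mm 6.9 turn [ 0.002  0.003 -0.753] t 12.78 w 0.0854 j [ 0.24 -0.06 -0.35  1.27 -0.   -0.99]
```

```bash
python3 -m jog '0 0 -.03 0 0 -.084;0 0 0 0 0 -.084;0 0 0 0 0 -.084;0 0 0 0 0 -.084;0 0 0 0 0 -.084;0 0 0 0 0 -.084;0 0 0 0 0 -.084;0 0 0 0 0 -.084;0 0 0 0 0 -.084;0 0 0 0 0 0';python3 go.py .467 .111 .048 70; python3 -m jog '0 0 0 0 0 0;0 0 0 0 0 0;0 0 0 0 0 0;0 0 0 0 0 0;0 0 0 0 0 0;0 0 0 0 0 0' 0;python3 go.py .467 .111 .048 70
```

```text
time: 14.02
ee_pos: [0.4719, 0.1134, 0.2037]
eef_rot: [0.201, 0.98, -0.003, 0.001]
ft_force: [-0.5, 0.2, -0.5]
width: 0.0853
grasp [0.472  0.1123 0.0487] yaw 66.8 | shift [-0.033 -0.016 -0.004] len_mm 5.5 turn [0.003 0.001 0.027] t 14.03 w 0.0853 j [ 0.24 -0.05 -0.35  1.27 -0.01  0.64]
time: 14.78
ee_pos: [0.4719, 0.1134, 0.2041]
eef_rot: [0.197, 0.98, -0.003, 0.001]
ft_force: [-0.6, -0.5, 1.1]
width: 0.0391
grasp [0.4722 0.1123 0.0491] yaw 67.3 | shift [-0.033 -0.016 -0.007] len_mm 5.6 turn [0.003 0.001 0.022] t 14.78 w 0.0391 j [ 0.24 -0.05 -0.35  1.27 -0.01  0.63]
```

```bash
python3 -m jog '0 0 .2 .003 .001 0;0 0 .2 0 0 0;.07 .32 0 0 0 0;.07 .32 0 0 0 0;.07 .32 0 0 0 0;.07 .32 0 0 0 0;.07 .32 0 0 0 0;.07 .32 0 0 0 0;0 0 0 0 0 0;0 0 0 0 0 0';python3 go.py .536 .4 .09
```

```text
time: 16.02
ee_pos: [0.535, 0.4102, 0.2599]
eef_rot: [0.197, 0.98, -0.003, -0.003]
ft_force: [0.3, -0.1, -2.2]
width: 0.039
grasp [0.534  0.4095 0.1049] yaw 67.3 | shift [ 0.006 -0.068 -0.1  ] len_mm 18.1 turn [ 0.002 -0.003  0.   ] t 16.02 w 0.039 j [0.65 0.38 0.25 1.44 0.   1.05]
```

```bash
python3 -m jog '.01 -.06 -.04 .002 -.003 0;0 0 0 0 0 0;0 0 0 0 0 0';python3 go.py .536 .4 .065;python3 look.py small_sleeve small_foot .049 l4; python3 where.py small_foot .536 .402 0 l4b
```

```text
time: 16.4
ee_pos: [0.5367, 0.3978, 0.2539]
eef_rot: [0.198, 0.98, -0.0, 0.0]
ft_force: [0.0, 0.3, -2.0]
width: 0.0389
grasp [0.5367 0.3978 0.0989] yaw 67.1 | shift [-0.005  0.014 -0.226] len_mm 34.0 turn [ 0.  0. -0.] t 16.4 w 0.0389 j [ 0.64  0.36  0.21  1.42 -0.    1.04]
side small_sleeve 0.6 box-model [ 2.   0.8 -1.4  1.4]
  fit [0.5366 0.3896] grasp [0.5367 0.3978 0.0989]
side small_foot 0.87 [0.5405 0.407 ] [-1.4 -1.3  1.4  0.7]
```

View pics/l4.png

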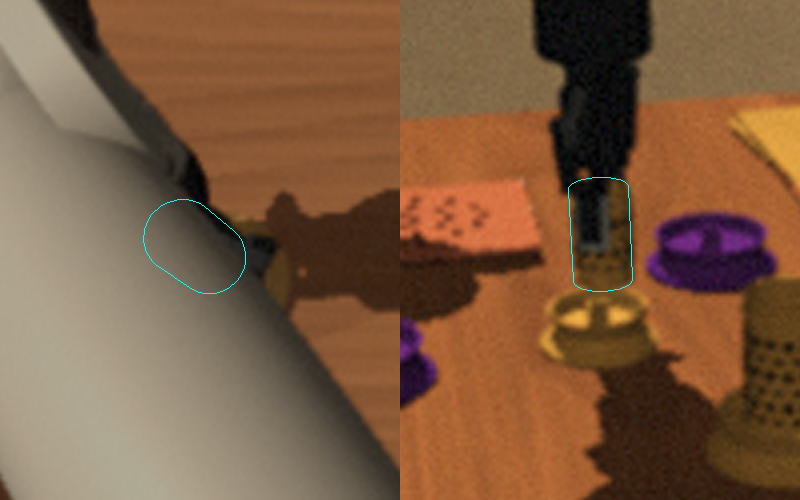

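```bash
python3 -m jog '0 .03 -.06 0 0 0;0 0 -.05 0 0 0;0 0 0 0 0 0';python3 go.py .5365 .402 .065
```

```text
time: 17.18
ee_pos: [0.5364, 0.4039, 0.2351]
eef_rot: [0.198, 0.98, -0.001, -0.0]
ft_force: [0.4, 0.1, -2.2]
width: 0.0387
grasp [0.5363 0.4038 0.0801] yaw 67.2 | shift [ 0.001 -0.013 -0.101] len_mm 15.2 turn [ 0.001 -0.     0.   ] t 17.18 w 0.0387 j [ 0.65  0.38  0.19  1.39 -0.    1.04]
```

```bash
python3 -m jog '0 -.01 -.04 0 0 0;0 0 -.04 0 0 0;0 0 -.02 0 0 0;0 0 -.015 0 0 0;0 0 0 0 0 0';python3 go.py .5365 .402 .065
```

```text
time: 17.8
ee_pos: [0.5362, 0.4021, 0.2206]
eef_rot: [0.198, 0.98, 0.001, 0.001]
ft_force: [-0.3, 0.8, -3.0]
width: 0.039
grasp [0.5364 0.4023 0.0656] yaw 67.2 | shift [ 0.002 -0.001 -0.004] len_mm 0.7 turn [-0.     0.001  0.   ] t 17.8 w 0.039 j [ 0.64  0.38  0.17  1.36 -0.    1.04]
```

```bash
python3 -m jog '0 0 0 0 0 0;0 0 0 0 0 0;0 0 0 0 0 0' 100; python3 -m jog '0 0 .35 0 0 0;0 0 .35 0 0 0;-.063 -.385 0 0 0 0;-.063 -.385 0 0 0 0;-.063 -.385 0 0 0 0;-.063 -.385 0 0 0 0;-.063 -.385 0 0 0 0;-.063 -.385 0 0 0 0;-.063 -.385 0 0 0 0;-.063 -.385 0 0 0 0;-.063 -.385 0 0 0 0;0 0 0 0 0 0';python3 go.py .4516 -.118 .09;python3 where.py small_sleeve .5363 .4022 .016 l5;python3 where.py large_sleeve .625 .222 .016 l5b
```

```text
time: 18.18
ee_pos: [0.5364, 0.4023, 0.2209]
eef_rot: [0.198, 0.98, 0.001, 0.001]
ft_force: [-0.0, 0.5, 0.8]
width: 0.0853
time: 19.68
ee_pos: [0.4463, -0.1316, 0.3286]
eef_rot: [0.197, 0.98, 0.001, 0.004]
ft_force: [0.4, 1.5, 0.8]
width: 0.0857
grasp [ 0.4476 -0.1315  0.1736] yaw 67.3 | shift [ 0.036  0.091 -0.557] len_mm 84.9 turn [-0.     0.004  0.   ] t 19.68 w 0.0857 j [-0.29 -0.14 -0.19  1.51  0.    0.11]
top small_sleeve 0.55 [0.537  0.4008] [ 1.  -0.1 -1.1  0.1]
top large_sleeve 0.89 [0.6263 0.2179] [ 0.3 -0.9 -0.3  0.9]
side large_sleeve 0.8 [0.6262 0.2362] [ 1.9 -3.4 -1.9  1.8]
```

View pics/l5.png

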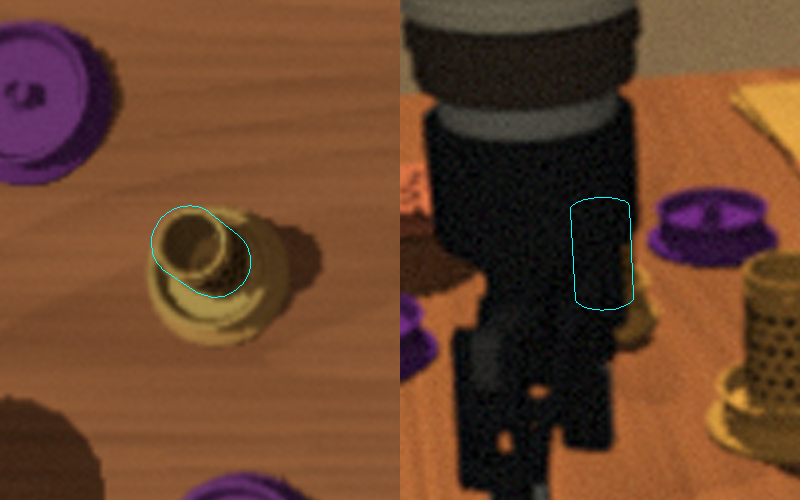

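View pics/l5b.png

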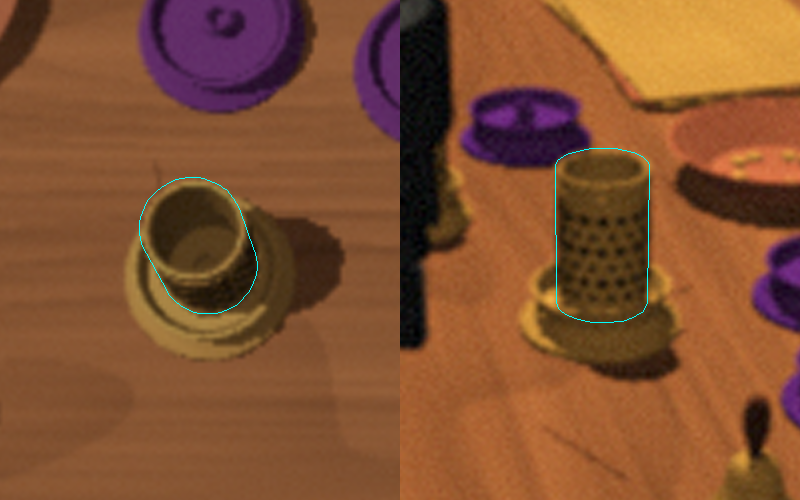

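```bash
python3 -m jog '.023 .09 0 0 .004 0;0 0 0 0 0 0;0 0 0 0 0 0';python3 go.py .451 -.118 .045
```

```text
time: 20.45
ee_pos: [0.4515, -0.1113, 0.3284]
eef_rot: [0.192, 0.981, 0.001, -0.0]
ft_force: [-0.2, 0.0, -0.6]
width: 0.0855
grasp [ 0.4514 -0.1112  0.1734] yaw 67.9 | shift [-0.004 -0.044 -0.856] len_mm 128.6 turn [-0.001 -0.    -0.   ] t 20.45 w 0.0855 j [-0.24 -0.13 -0.19  1.52  0.    0.14]
```

```bash
python3 -m jog '-.003 -.042 -.28 0 0 0;0 0 -.28 0 0 0;0 0 -.2 0 0 0;0 0 -.09 0 0 0;0 0 0 0 0 0;0 0 0 0 0 0';python3 go.py .451 -.118 .045;python3 -m jog '0 0 0 0 0 0;0 0 0 0 0 0;0 0 0 0 0 0;0 0 0 0 0 0;0 0 0 0 0 0;0 0 0 0 0 0;0 0 0 0 0 0' 0;python3 go.py .451 -.118 .045
```

```text
time: 21.2
ee_pos: [0.4515, -0.1179, 0.1999]
eef_rot: [0.192, 0.981, 0.0, 0.002]
ft_force: [-0.3, -0.0, -0.4]
width: 0.0852
grasp [ 0.452  -0.1179  0.0449] yaw 67.9 | shift [-0.003 -0.     0.001] len_mm 0.5 turn [-0.     0.002  0.   ] t 21.2 w 0.0852 j [-0.26 -0.09 -0.4   1.26  0.    0.13]
time: 22.08
ee_pos: [0.4524, -0.1181, 0.2026]
eef_rot: [0.192, 0.981, 0.0, 0.004]
ft_force: [-0.1, 1.6, -0.3]
width: 0.0107
grasp [ 0.4536 -0.1183  0.0476] yaw 67.9 | shift [-0.009  0.001 -0.017] len_mm 3.0 turn [0.001 0.004 0.   ] t 22.07 w 0.0107 j [-0.26 -0.1  -0.4   1.26  0.    0.13]
```

```bash
python3 -m jog '0 0 0 0 0 0;0 0 0 0 0 0;0 0 -.02 0 .003 0' 80;python3 -m jog '0 0 0 0 0 .084;0 0 0 0 0 .084;0 0 0 0 0 .084;0 0 0 0 0 .084;0 0 0 0 0 .084;0 0 0 0 0 .084;0 0 0 0 0 .084;0 0 0 0 0 .084;0 0 0 0 0 .084;0 0 0 0 0 0'; python3 go.py .4525 -.118 .043;python3 where.py small_cap .4525 -.118 0 l6
```

```text
time: 22.45
ee_pos: [0.4524, -0.1181, 0.1996]
eef_rot: [0.192, 0.981, -0.0, 0.001]
ft_force: [0.8, 0.1, -0.8]
width: 0.0649
time: 23.7
ee_pos: [0.452, -0.118, 0.1969]
eef_rot: [-0.584, 0.812, 0.0, -0.002]
ft_force: [1.0, 0.3, 0.3]
width: 0.0684
grasp [ 0.4515 -0.1182  0.0419] yaw 161.5 | shift [0.003 0.    0.008] len_mm 1.3 turn [ 0.001 -0.001 -0.   ] t 23.7 w 0.0684 j [-0.25 -0.09 -0.4   1.26 -0.   -1.5 ]
side small_cap 0.84 [ 0.4495 -0.1186] [ 1.2 -1.5 -1.2  1.5]
```

View pics/l6.png

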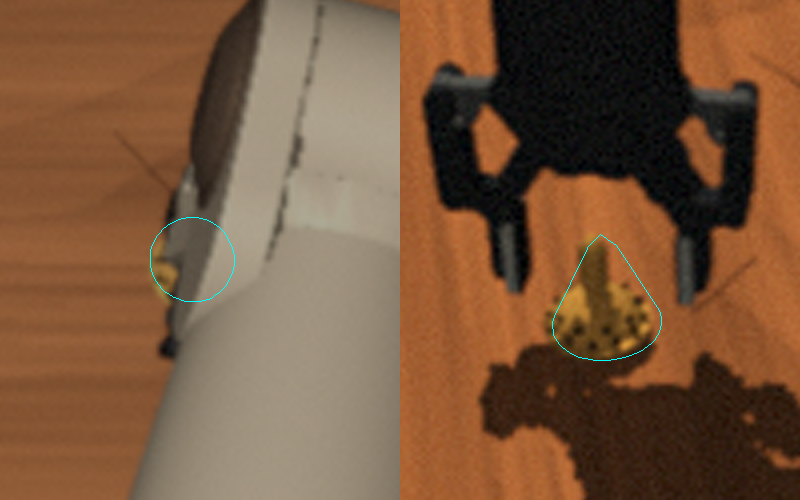

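```bash
python3 -m jog '0 0 .02 .001 -.001 0;0 0 0 0 0 0' ;python3 -m jog '0 0 0 0 0 0;0 0 0 0 0 0;0 0 0 0 0 0;0 0 0 0 0 0;0 0 0 0 0 0;0 0 0 0 0 0;0 0 0 0 0 0' 0;python3 go.py .451 -.118 .045; python3 -m jog '0 0 .1 0 0 0;0 0 .2 0 0 0;0 0 0 0 0 0';python3 go.py .451 -.118 .045;python3 look.py small_cap x .045 l7
```

```text
time: 24.15
ee_pos: [0.452, -0.118, 0.2003]
eef_rot: [-0.582, 0.813, 0.0, 0.0]
ft_force: [-0.0, 0.3, -0.4]
width: 0.0682
time: 25.02
ee_pos: [0.4519, -0.1179, 0.2012]
eef_rot: [-0.582, 0.813, 0.001, 0.0]
ft_force: [-0.3, 0.7, 2.2]
width: 0.0106
grasp [ 0.4518 -0.1178  0.0462] yaw 161.2 | shift [-0.006 -0.    -0.008] len_mm 1.5 turn [-0. -0.  0.] t 25.02 w 0.0106 j [-0.26 -0.09 -0.4   1.27  0.   -1.5 ]
time: 25.4
ee_pos: [0.4516, -0.1179, 0.2482]
eef_rot: [-0.582, 0.813, 0.001, -0.0]
ft_force: [-0.2, -0.2, -1.7]
width: 0.0108
grasp [ 0.4514 -0.1177  0.0932] yaw 161.2 | shift [-0.004 -0.001 -0.321] len_mm 48.2 turn [-0.001 -0.001  0.   ] t 25.4 w 0.0108 j [-0.26 -0.11 -0.32  1.36  0.   -1.5 ]
side small_cap 0.96 box-model [-1.8 -0.1  3.3  0.8]
  fit [ 0.4524 -0.1192] grasp [ 0.4514 -0.1177  0.0932]
```

View pics/l7.png

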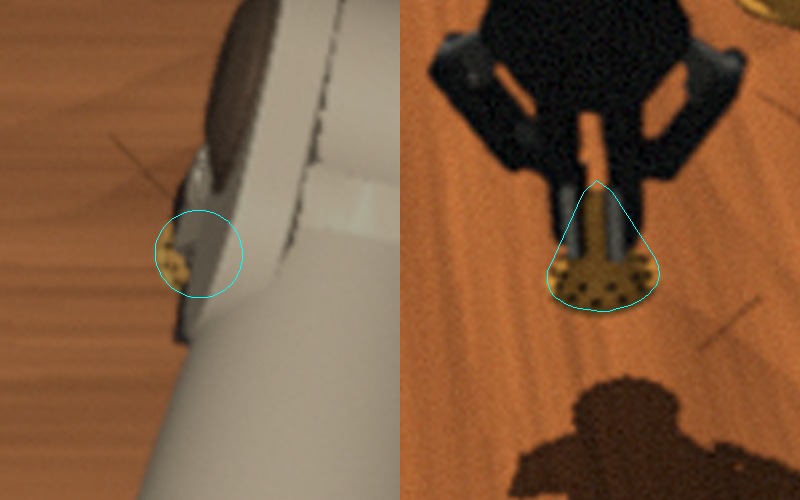

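```bash
python3 -m jog '0 0 .25 0 0 0;0 0 .25 0 0 0;.063 .37 0 0 0 0;.063 .37 0 0 0 0;.063 .37 0 0 0 0;.063 .37 0 0 0 0;.063 .37 0 0 0 0;.063 .37 0 0 0 0;.063 .37 0 0 0 0;.063 .37 0 0 0 0;.063 .36 0 0 0 0;0 0 0 0 0 0';python3 -m jog '0 0 0 0 0 0'; python3 go.py .5363 .4022 .145
```

```text
time: 27.1
ee_pos: [0.534, 0.3964, 0.3074]
eef_rot: [-0.58, 0.815, 0.006, -0.01]
ft_force: [-0.2, -1.2, -1.2]
width: 0.0107
time: 27.22
ee_pos: [0.5339, 0.3964, 0.3061]
eef_rot: [-0.58, 0.814, 0.005, -0.011]
ft_force: [0.1, -0.2, -2.7]
width: 0.0106
grasp [0.5302 0.3959 0.1512] yaw 160.9 | shift [ 0.016  0.038 -0.041] len_mm 8.8 turn [ 0.002 -0.011 -0.   ] t 27.23 w 0.0106 j [ 0.64  0.37  0.32  1.54  0.01 -0.6 ]
```

```bash
python3 -m jog '.016 .038 -.01 .002 -.011 0;0 0 0 0 0 0;0 0 0 0 0 0'; python3 go.py .5363 .4022 .14
```

```text
time: 27.6
ee_pos: [0.5366, 0.4001, 0.3049]
eef_rot: [-0.579, 0.815, -0.0, 0.001]
ft_force: [0.8, -1.0, -1.8]
width: 0.0107
grasp [0.5368 0.4002 0.1499] yaw 160.8 | shift [-0.002  0.014 -0.066] len_mm 10.1 turn [-0.     0.001 -0.   ] t 27.6 w 0.0107 j [ 0.64  0.36  0.31  1.52 -0.   -0.59]
```

```bash
python3 -m jog '-.003 .014 -.05 0 0 0;0 0 -.02 0 0 0;0 0 0 0 0 0;0 0 0 0 0 0'; python3 go.py .5363 .4022 .119; python3 look.py small_cap x .046 l8
```

```text
time: 28.1
ee_pos: [0.5362, 0.4015, 0.2941]
eef_rot: [-0.579, 0.816, 0.0, 0.001]
ft_force: [0.6, -1.0, -1.3]
width: 0.0109
grasp [0.5364 0.4017 0.1391] yaw 160.7 | shift [ 0.001  0.005 -0.134] len_mm 20.1 turn [-0.001  0.001 -0.   ] t 28.1 w 0.0109 j [ 0.64  0.36  0.29  1.49  0.   -0.59]
top small_cap 0.54 box-model [ 13.6   1.5   0.9 -11.1]
  fit [0.5518 0.3886] grasp [0.5364 0.4017 0.1391]
side small_cap 0.64 box-model [-0.7  2.9  2.8 -0.3]
  fit [0.5378 0.3916] grasp [0.5364 0.4017 0.1391]
```

View pics/l8.png

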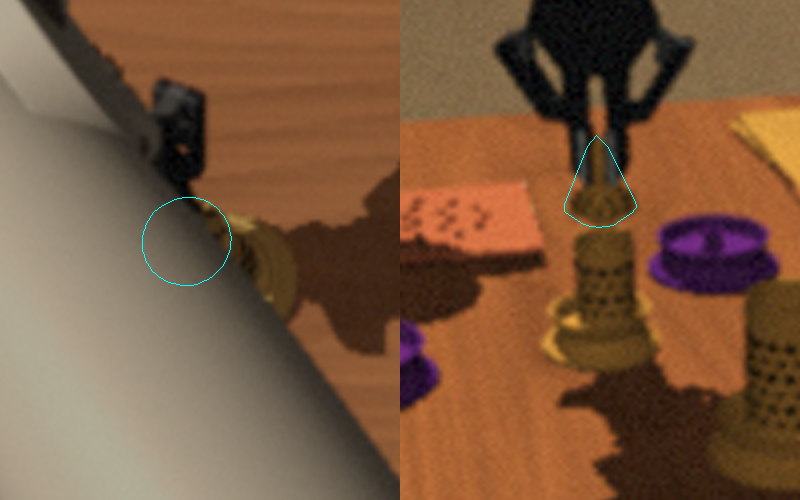

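```bash
python3 -m jog '.007 .005 -.05 0 0 0;0 0 -.04 0 0 0;0 0 -.02 0 0 0;0 0 0 0 0 0'; python3 go.py .537 .4022 .119
```

```text
time: 28.8
ee_pos: [0.5373, 0.4023, 0.276]
eef_rot: [-0.579, 0.815, 0.0, 0.001]
ft_force: [-0.3, 0.6, -1.6]
width: 0.0109
grasp [0.5375 0.4024 0.121 ] yaw 160.7 | shift [-0.002 -0.001 -0.013] len_mm 2.0 turn [-0.     0.001 -0.   ] t 28.8 w 0.0109 j [ 0.64  0.37  0.26  1.46  0.   -0.59]
```

```bash
python3 -m jog '0 0 -.02 0 0 0;0 0 -.01 0 0 0;0 0 0 0 0 0'; python3 go.py .537 .4022 .119; python3 -m jog '0 0 0 0 0 0;0 0 0 0 0 0;0 0 0 0 0 0' 70;python3 -m jog '0 0 .35 0 0 0;0 0 .2 0 0 0'
```

```text
time: 29.18
ee_pos: [0.5375, 0.4026, 0.2747]
eef_rot: [-0.579, 0.815, 0.0, 0.003]
ft_force: [-0.1, -0.7, -1.2]
width: 0.0106
grasp [0.5383 0.4032 0.1197] yaw 160.7 | shift [-0.003 -0.002 -0.005] len_mm 0.9 turn [-0.002  0.002 -0.   ] t 29.18 w 0.0106 j [ 0.64  0.37  0.25  1.45  0.   -0.59]
time: 29.55
ee_pos: [0.5376, 0.4026, 0.2748]
eef_rot: [-0.579, 0.815, 0.0, 0.003]
ft_force: [0.6, -0.9, 0.0]
width: 0.06
time: 29.8
ee_pos: [0.537, 0.4021, 0.3556]
eef_rot: [-0.579, 0.815, 0.0, 0.0]
ft_force: [1.2, 0.7, 0.1]
width: 0.0598
```

```bash
python3 -m jog '.063 -.36 0 0 0 0;.063 -.36 0 0 0 0;.063 -.36 0 0 0 0;.063 -.36 0 0 0 0;.063 -.36 0 0 0 0;.063 -.36 0 0 0 0;.063 -.36 0 0 0 0;.063 -.36 0 0 0 0;.063 -.36 0 0 0 0;.063 -.36 0 0 0 0;.063 -.33 0 0 0 0;0 0 0 0 0 0' 100;python3 -m jog '0 0 0 0 0 0'; python3 go.py .642 -.192 .12; python3 where.py small_cap .537 .4022 .073 l9
```

```text
time: 31.3
ee_pos: [0.6411, -0.2058, 0.3574]
eef_rot: [-0.58, 0.815, -0.001, 0.003]
ft_force: [0.6, 0.6, 0.3]
width: 0.0855
time: 31.42
ee_pos: [0.6411, -0.2058, 0.3572]
eef_rot: [-0.58, 0.815, -0.0, 0.003]
ft_force: [-0.2, 0.2, -0.6]
width: 0.0855
grasp [ 0.642  -0.2052  0.2022] yaw 160.8 | shift [ 0.006  0.092 -0.548] len_mm 83.4 turn [-0.002  0.003 -0.   ] t 31.43 w 0.0855 j [-0.31  0.38  0.43  1.62  0.   -1.55]
top small_cap 0.87 [0.5402 0.4045] [ 1.2 -0.7 -1.2  0.7]
side small_cap 0.71 [0.5414 0.3974] [ 0.9 -0.5 -0.9  0.5]
```

View pics/l9.png

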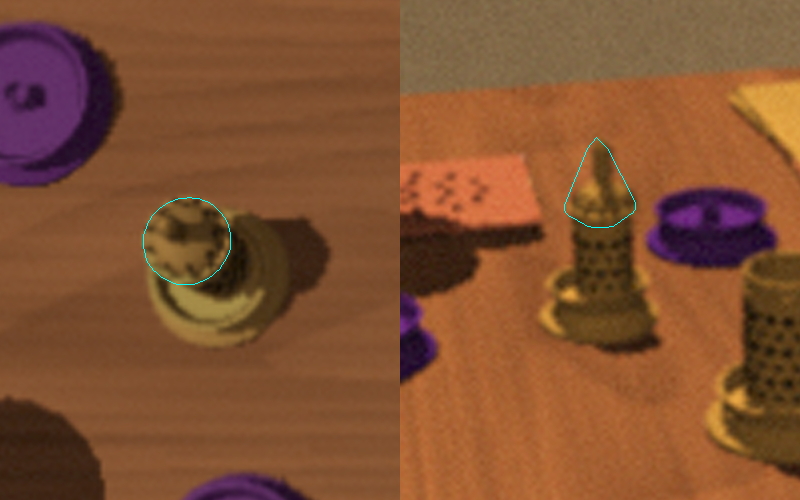

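Small cap is seated on its tube. Next, the large cap.

```bash
python3 -m jog '.006 .092 -.2 -.002 .003 0;0 0 -.2 0 0 0;0 0 0 0 0 0;0 0 0 0 0 0'; python3 go.py .642 -.192 .055
```

```text
time: 32.12
ee_pos: [0.6422, -0.1867, 0.2996]
eef_rot: [-0.582, 0.813, -0.002, 0.001]
ft_force: [0.1, 0.0, 0.8]
width: 0.0857
grasp [ 0.6428 -0.1871  0.1446] yaw 161.2 | shift [-0.001 -0.035 -0.597] len_mm 89.8 turn [0.001 0.002 0.   ] t 32.12 w 0.0857 j [-0.28  0.36  0.29  1.5  -0.   -1.53]
```

```bash
python3 -m jog '0 -.034 -.25 .001 .002 0;0 0 -.2 0 0 0;0 0 -.14 0 0 0;0 0 0 0 0 0;0 0 0 0 0 0'; python3 go.py .642 -.192 .055;python3 -m jog '0 0 0 0 0 0;0 0 0 0 0 0;0 0 0 0 0 0;0 0 0 0 0 0;0 0 0 0 0 0;0 0 0 0 0 0;0 0 0 0 0 0' 0;python3 go.py .642 -.192 .055;python3 -m jog '0 0 0 0 0 0;0 0 0 0 0 0;0 0 0 0 0 0' 80;python3 go.py .642 -.192 .055
```

```text
time: 32.75
ee_pos: [0.6442, -0.1919, 0.2185]
eef_rot: [-0.583, 0.813, -0.005, 0.003]
ft_force: [-0.2, 0.0, -0.0]
width: 0.0854
grasp [ 0.6458 -0.1924  0.0635] yaw 161.3 | shift [-0.014 -0.001 -0.057] len_mm 8.8 turn [ 0.002  0.005 -0.   ] t 32.75 w 0.0854 j [-0.29  0.38  0.16  1.34 -0.   -1.53]
time: 33.62
ee_pos: [0.6448, -0.192, 0.2218]
eef_rot: [-0.583, 0.813, -0.006, 0.005]
ft_force: [-0.2, -0.2, 0.8]
width: 0.0124
grasp [ 0.6471 -0.1927  0.0668] yaw 161.3 | shift [-0.019  0.    -0.079] len_mm 12.1 turn [ 0.002  0.007 -0.   ] t 33.62 w 0.0124 j [-0.29  0.38  0.16  1.34 -0.   -1.53]
time: 34.0
ee_pos: [0.6448, -0.192, 0.2219]
eef_rot: [-0.583, 0.813, -0.006, 0.005]
ft_force: [-0.9, 0.2, 0.7]
width: 0.0666
grasp [ 0.6471 -0.1927  0.0669] yaw 161.3 | shift [-0.019  0.    -0.079] len_mm 12.2 turn [ 0.002  0.007 -0.   ] t 34.0 w 0.0666 j [-0.29  0.38  0.16  1.34 -0.   -1.53]
```

```bash
python3 -m jog '-.008 0 -.05 .002 .007 -.084;0 0 -.03 0 0 -.084;0 0 0 0 0 -.084;0 0 0 0 0 -.084;0 0 0 0 0 -.084;0 0 0 0 0 -.084;0 0 0 0 0 -.084;0 0 0 0 0 -.084;0 0 0 0 0 -.084;0 0 0 0 0 0'; python3 go.py .645 -.1925 .056;python3 where.py large_cap .645 -.1925 0 l10
```

```text
time: 35.25
ee_pos: [0.6437, -0.1921, 0.2098]
eef_rot: [0.193, 0.981, 0.0, -0.001]
ft_force: [0.1, -0.4, -0.3]
width: 0.0683
grasp [ 0.6434 -0.192   0.0548] yaw 67.7 | shift [ 0.009 -0.003  0.008] len_mm 1.8 turn [-0.    -0.001  0.   ] t 35.25 w 0.0683 j [-0.29  0.39  0.16  1.34 -0.    0.1 ]
top large_cap 0.47 [ 0.6448 -0.184 ] [-3.6 -3.9  4.1  2.8]
side large_cap 0.93 [ 0.6411 -0.1986] [ -1.7 -13.9   1.7   1.4]
```

```bash
python3 -m jog '.005 0 .008 0 0 0;0 0 0 0 0 0;0 0 0 0 0 0;0 0 0 0 0 0;0 0 0 0 0 0;0 0 0 0 0 0;0 0 0 0 0 0;0 0 0 0 0 0' 0;python3 go.py .645 -.1925 .055;python3 -m jog '0 0 .1 0 0 0;0 0 .2 0 0 0;0 0 0 0 0 0';python3 go.py .645 -.1925 .055;python3 look.py large_cap x .056 l11
```

```text
time: 36.45
ee_pos: [0.6446, -0.1919, 0.2111]
eef_rot: [0.191, 0.982, 0.0, -0.001]
ft_force: [0.2, 0.2, -0.0]
width: 0.0131
grasp [ 0.6443 -0.1919  0.0561] yaw 68.0 | shift [ 0.003 -0.004 -0.007] len_mm 1.3 turn [-0.    -0.001  0.   ] t 36.45 w 0.0131 j [-0.29  0.39  0.16  1.35  0.    0.09]
time: 36.83
ee_pos: [0.6443, -0.192, 0.2582]
eef_rot: [0.191, 0.982, 0.0, -0.001]
ft_force: [-0.0, -0.5, -2.4]
width: 0.0128
grasp [ 0.644  -0.1918  0.1032] yaw 68.0 | shift [ 0.005 -0.004 -0.321] len_mm 48.2 turn [-0.    -0.001  0.   ] t 36.83 w 0.0128 j [-0.29  0.38  0.24  1.43 -0.    0.09]
top large_cap 0.62 box-model [  2.2   3.8 -12.7  -0.3]
  fit [ 0.6401 -0.1829] grasp [ 0.644  -0.1918  0.1032]
```

View pics/l11.png

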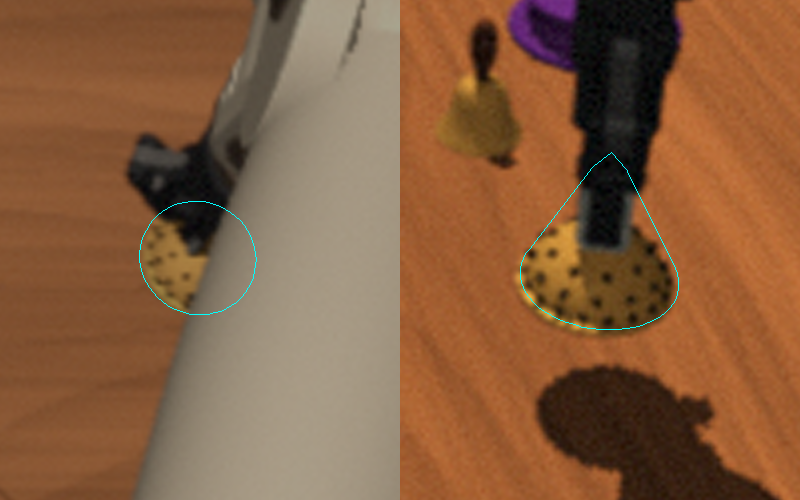

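```bash
python3 -m jog '0 0 .35 0 0 0;0 0 .35 0 0 0;-.016 .34 0 0 0 0;-.016 .34 0 0 0 0;-.016 .34 0 0 0 0;-.016 .34 0 0 0 0;-.016 .34 0 0 0 0;-.016 .34 0 0 0 0;-.016 .34 0 0 0 0;-.016 .3 0 0 0 0;0 0 0 0 0 0;0 0 0 0 0 0';python3 go.py .625 .222 .185
```

```text
time: 38.52
ee_pos: [0.6209, 0.2219, 0.3453]
eef_rot: [0.192, 0.981, -0.002, -0.014]
ft_force: [-0.6, -0.5, -2.0]
width: 0.013
grasp [0.6165 0.2223 0.1904] yaw 67.9 | shift [ 0.027  0.001 -0.036] len_mm 6.7 turn [-0.001 -0.013  0.   ] t 38.52 w 0.013 j [0.34 0.36 0.38 1.62 0.01 0.73]
```

```bash
python3 -m jog '.027 .001 -.05 -.001 -.013 0;0 0 0 0 0 0;0 0 0 0 0 0';python3 go.py .625 .222 .175;python3 -m jog '0 0 -.03 0 0 0;0 0 0 0 0 0';python3 go.py .625 .222 .175; python3 look.py large_cap x .056 l12
```

```text
time: 38.9
ee_pos: [0.6254, 0.219, 0.337]
eef_rot: [0.193, 0.981, -0.001, -0.001]
ft_force: [-0.0, 0.4, -2.1]
width: 0.0131
grasp [0.625  0.2189 0.182 ] yaw 67.7 | shift [-0.002  0.02  -0.047] len_mm 7.6 turn [ 0.    -0.001  0.   ] t 38.9 w 0.0131 j [0.34 0.35 0.36 1.58 0.   0.73]
time: 39.15
ee_pos: [0.6255, 0.2181, 0.3325]
eef_rot: [0.194, 0.981, -0.001, -0.001]
ft_force: [-0.1, -0.1, -2.2]
width: 0.0125
grasp [0.625  0.218  0.1775] yaw 67.6 | shift [-0.003  0.026 -0.017] len_mm 4.6 turn [ 0.    -0.001  0.   ] t 39.15 w 0.0125 j [0.34 0.35 0.35 1.57 0.   0.73]
```

View pics/l12.png

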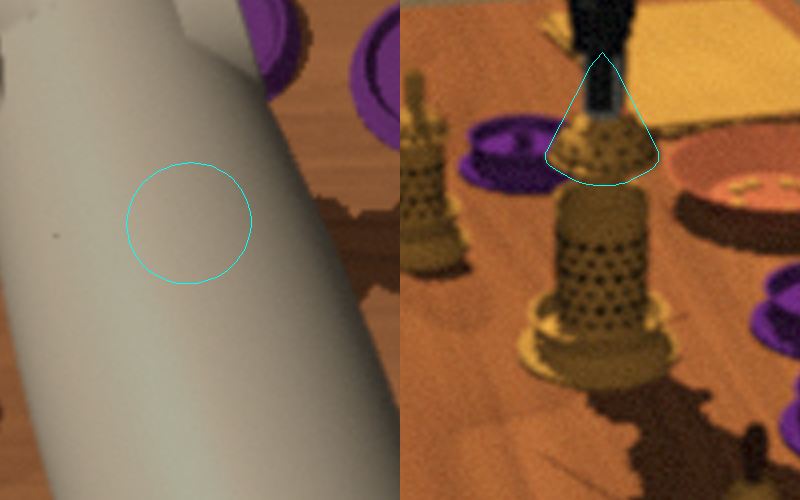

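```bash
python3 -m jog '0 .027 -.02 0 0 0;0 0 0 0 0 0;0 0 0 0 0 0';python3 go.py .625 .222 .153;python3 -m jog '0 0 -.05 0 0 0;0 0 -.04 0 0 0;0 0 -.03 0 0 0;0 0 0 0 0 0';python3 go.py .625 .222 .153
```

```text
time: 39.72
ee_pos: [0.6255, 0.223, 0.3299]
eef_rot: [0.194, 0.981, -0.0, -0.001]
ft_force: [0.6, -0.5, -3.2]
width: 0.0128
grasp [0.6252 0.223  0.1749] yaw 67.7 | shift [-0.003 -0.007 -0.146] len_mm 22.0 turn [ 0.    -0.001  0.   ] t 39.73 w 0.0128 j [0.34 0.35 0.35 1.56 0.   0.73]
time: 40.22
ee_pos: [0.6253, 0.223, 0.3101]
eef_rot: [0.194, 0.981, -0.001, -0.001]
ft_force: [-1.0, 0.5, -1.7]
width: 0.0129
grasp [0.6249 0.2229 0.1551] yaw 67.7 | shift [-0.002 -0.007 -0.014] len_mm 2.3 turn [ 0.    -0.001  0.   ] t 40.23 w 0.0129 j [0.34 0.35 0.3  1.53 0.   0.73]
```

```bash
python3 -m jog '0 0 -.02 0 0 0;0 0 -.01 0 0 0;0 0 0 0 0 0'; python3 go.py .625 .222 .153;python3 -m jog '0 0 0 0 0 0;0 0 0 0 0 0;0 0 0 0 0 0' 70;python3 -m jog '0 0 .3 0 0 0;0 0 .3 0 0 0;-.2 -.36 0 0 0 0;-.2 -.36 0 0 0 0;-.2 -.36 0 0 0 0;-.2 -.36 0 0 0 0;-.2 -.36 0 0 0 0;-.2 -.36 0 0 0 0;0 0 0 0 0 0;0 0 0 0 0 0'
python3 where.py large_cap .625 .222 .097 l13; python3 where.py small_cap .537 .4022 .073 l13b;python3 - <<'E'
import cv2,numpy as np
a=cv2.imread("pics/l13.png");b=cv2.imread("pics/l13b.png");from h import *
for n in("bell","glass_drop","punch"): print(n,[(round(m["confidence"],2),m["box"]) for m in masks_of("side",n)][:1])
w=min(a.shape[1],b.shape[1]);c=np.vstack([a[:400,:w],b[:400,:w]]);cv2.imwrite("pics/l14.png",cv2.resize(c,None,fx=.75,fy=.75,interpolation=cv2.INTER_AREA))
E
```

```text
time: 40.6
ee_pos: [0.6254, 0.2231, 0.3086]
eef_rot: [0.194, 0.981, 0.001, 0.001]
ft_force: [-0.4, 0.1, -1.7]
width: 0.0128
grasp [0.6257 0.2232 0.1536] yaw 67.7 | shift [-0.003 -0.007 -0.004] len_mm 1.3 turn [-0.     0.001  0.   ] t 40.6 w 0.0128 j [0.34 0.35 0.3  1.52 0.   0.73]
time: 40.98
ee_pos: [0.6256, 0.2231, 0.3089]
eef_rot: [0.194, 0.981, 0.001, 0.001]
ft_force: [-0.2, 0.3, 0.0]
width: 0.06
time: 42.22
ee_pos: [0.442, -0.1055, 0.3999]
eef_rot: [0.193, 0.981, 0.0, 0.003]
ft_force: [0.7, 0.4, 0.1]
width: 0.0601
top large_cap 0.8 [0.6274 0.2195] [ 2.1  1.9 -2.  -1.6]
side large_cap 0.78 [0.6263 0.2313] [-1.3 -2.7  1.3  1. ]
top small_cap 0.89 [0.5367 0.4058] [ 0.   0.6 -0.  -0.6]
side small_cap 0.43 [0.544 0.404] [ 0.5  0.7 -0.5 -0.5]
bell [(0.74, [339.5, 241.9, 361.9, 274.5])]
glass_drop [(0.97, [359.1, 426.8, 383.6, 458.0])]
punch [(0.9, [195.8, 379.9, 281.7, 397.6])]
```

View pics/l14.png

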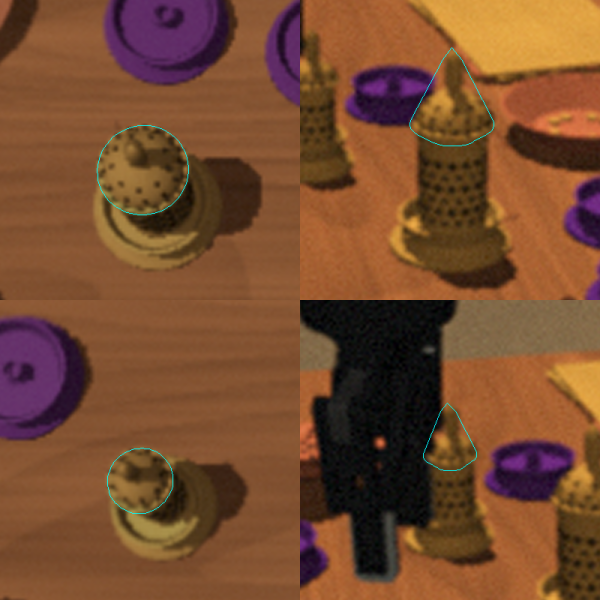

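Both caps sit flat on their rims and are upright. In the side view, the bell, glass drop and punch boxes match the start to within about 4 px, and the arm is clear. Handing in.

```bash
python3 -c "
from h import *;print(order.sign_off(),status.get_obs()['time'])"
```

```text
the job is handed in; nothing more can be done
the job is handed in; nothing more can be done
```

Both lanterns are assembled, standing on the bench and let go, and the job is handed in. The clock read about 42 s of the 93 s at the last move. The sign-off reports no verdict.

**What I did:** I left both brass feet where they stood, set each tube in the tray of its own size, and closed each with its own cap. The purple look-alikes were not touched.

**Last checks:**
- **Fit:** both caps appear flush on their rims and upright in both views. The grippers let go at the expected seated heights, with no contact force showing.
- **Bystanders:** in the side view, the bell, punch and glass drop were found within about 4 pixels of where they started. That is detector scatter, but the check is a coarse one.

**What disagreed:**
- **Camera fits:** the side-camera fits differed from the gripper readings by up to about 9 mm, mostly in y for the large lantern and in x for the small cap. The top camera was within about 4 mm, and I went by the gripper and the top view.
- **Small lantern's last side view:** it was partly hidden by the arm, and its cap showed about 2 pixels off the model outline. I read that as calibration error and did not take another picture.
- **Small cap stem:** the gripper read 10.7 mm on the 13 mm stem, but the hold was firm.
- **Picture budget:** I viewed 17 pictures, three over the 14 budgeted.

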